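# Make up two cleaning kits for home visits

### The arm

A 6-joint arm with a two-finger parallel gripper is mounted at the origin on the work surface. World frame = base frame: x ahead of the robot, y to its left, z up, the work surface at z = 0. Lengths are in m, angles in rad, forces in N, time in s.
With the tool pointing down it reaches from about 0.325 to 1 m from the base axis. Payload 5.1 kg.
Tool frame: the origin (TCP) lies on the centre line of the jaws, within the pads' length; the fingertips stand 17 mm ahead of it and the grasp point (between the pads) lies 2 mm behind it (robot.tip_extent is the distance from the TCP to the fingertips, in m); y points along the fingers, x is the direction in which the jaws open and shut, and the axes are right-handed (so a half turn about y gives the same grasp; the last joint's range is limited). The gripper opens to 85 mm and grips with 20 to 120 N. Pads are 22 mm wide; open, the fingers measure 114 mm over their backs; the gripper's body (76 mm by 85 mm) begins 54 mm behind the grasp point. The pads swing forward as they close: fully open they stand 13 mm farther back than shut.
Start: joints at [-1.302, 0.124, 1.65, -0, 1.367, -0.083], TCP at [0.224, -0.61, 0.248] pointing down, gripper open.
Joint ranges: [-2.61, 2.61], [-1.02, 2.33], [0.03, 2.71], [-1.35, 4.49], [0.32, 2.68], [-2.91, 2.91]. Speed limits (rad/s): [2.57, 2.57, 3.14, 3.14, 3.14, 3.14].

### API

Orientations are given as a 3x3 rotation matrix whose columns are the frame's x, y, z axes.
In Python, from cell import robot gives the robot as it stands. The module is installed in compiled form; this text tells all that it offers.
- The arm moves only by the shell command python3 -m crank 'ROWS' [FORCE]. ROWS is a JSON object of lists of equal length, an entry for each row: "grip": the gripper command: -1 is shut, 1 is fully open, values between are in proportion; "linear": the shift along the tool's x, y, z in m, a list of three; "yaw": the turn about the tool's y in degrees. In form: {"grip": [grip, ...], "linear": [[x, y, z], ...], "yaw": [yaw, ...]}. A call has exactly 5 rows; each row is the pose to reach, as a shift and turn from the pose measured when the call began, along the tool's axes at that moment; what a row does not reach only later rows make up. A row lasts 1/8 s, in which the tool goes at most 62.5 mm and 10.7 degrees, less where a joint would pass 70% of its speed; a pose out of reach is approached as far as the arm can. A call with a gripper value outside its range is refused whole. The fingers move at their own pace and stop on an object; FORCE is the grip in N (left out, the last holds). Time passes only in rows, so rows that repeat a pose let the fingers close, or fill a call up. It gives the time, the measured TCP pose, the force and the opening at its end, in the units of the state.
- robot.read_state(): the state, without advancing time (a new reading comes with each control period).
- robot.capture(name): name is "scene" or "top"; returns a dict with "image" (420x560x3 uint8, blue, green, red), "fov_y" (degrees; the focal length in pixels is half the picture's height over the tangent of half this angle, whatever the lens; pixels are square), "cx", "cy" (the principal point, pixels), "T" (4x4, takes a point from camera to world coordinates). Camera axes: x right, y down, z forward; pixel columns grow to the right and rows downward; lengths in m; the calibration is good to about 2 mm. A picture is of the moment at which its call begins. There is no depth.
- robot.close_job(): hands the job in, once; it reports no verdict.
The state is a dict: "time_s": time; "q": joint angles; "joint_vel": joint speeds; "tau": joint torques, N m; "tcp_pos": TCP position; "ee_rot": TCP orientation; "contact_force": force on the tool from outside, world axes, zero at the start; "ft_torque": the same for the moment, N m; "grip_width": finger opening in m.
Only numpy, scipy, OpenCV 4.12 (cv2) and the standard library are available. Lean on these libraries where they do the work, as an engineer would, in place of code of your own. Each camera call takes 0.05 s, during which the arm holds its last target.

### The job

Make up the two cleaning kits on the kitchen worktop: the pink spray bottle, the jar with the red lid and the white aerosol can go in the green caddy, the purple spray bottle and the jar with the yellow lid go in the orange caddy. Stand each upright on the floor of a compartment, one to a compartment, any compartment of the right caddy. Leave the teal spray bottle, the jar with the blue lid and the white jug standing where they are.

Things in the scene. Friction and masses are not known exactly. Their poses are not given: they have to be found in the camera images.
- green_caddy: green plastic caddy tray, fixed, 88 (x) by 256 (y) by 35 mm high, small lips 13 further out at both ends. Origin: centre of underside, z up. Three open compartments in a row along y, each 80 by 80 inside, centred at x 0 and y -84, 0, +84; walls 4 thick, inner floor at z 4, wall tops at z 35. A compartment holds one thing.
- orange_caddy: orange plastic caddy tray, fixed, 88 (x) by 256 (y) by 35 mm high, small lips 13 further out at both ends. Origin: centre of underside, z up. Three open compartments in a row along y, each 80 by 80 inside, centred at x 0 and y -84, 0, +84; walls 4 thick, inner floor at z 4, wall tops at z 35. A compartment holds one thing.
- pink_spray: pink trigger spray bottle, upright, 142 mm high, 170 g. Origin: centre of underside; z up, x to the nozzle. Round body 50 in diameter to z 70, narrowing to a 24 neck (z 94 to 110). Flat-sided head z 110 to 142, 26 wide (along y), x -20 to +37. White trigger 12 wide under the nozzle, down to z 83. Grip the head from above across y at x 0, z 124.
- purple_spray: purple (violet) trigger spray bottle, upright, 142 mm high, 170 g. Origin: centre of underside; z up, x to the nozzle. Round body 50 in diameter to z 70, narrowing to a 24 neck (z 94 to 110). Flat-sided head z 110 to 142, 26 wide (along y), x -20 to +37. White trigger 12 wide under the nozzle, down to z 83. Grip the head from above across y at x 0, z 124.
- red_jar: jar with a red lid, pale grey body, upright, round, 54 mm in diameter, 80 high (lid, same diameter, z 58 to 80), 200 g. Origin: centre of underside, z up. Grip from above across the diameter at about z 60.
- yellow_jar: jar with a yellow lid, pale grey body, upright, round, 54 mm in diameter, 80 high (lid, same diameter, z 58 to 80), 200 g. Origin: centre of underside, z up. Grip from above across the diameter at about z 60.
- aerosol: white aerosol can with a white cap above a steel ring, upright, 46 mm in diameter, 125 high, about 150 g; the cap, 44 in diameter, is z = 91 to 125. Origin at the centre of its underside, z up. Round: grip the cap across its diameter, from above, at about z = 105.
- teal_spray: dark teal trigger spray bottle, upright, 142 mm high, 170 g. Origin: centre of underside; z up, x to the nozzle. Round body 50 in diameter to z 70, narrowing to a 24 neck (z 94 to 110). Flat-sided head z 110 to 142, 26 wide (along y), x -20 to +37. White trigger 12 wide under the nozzle, down to z 83. Grip the head from above across y at x 0, z 124. Not for a kit: it stays.
- blue_jar: jar with a blue lid, pale grey body, upright, round, 54 mm in diameter, 80 high (lid, same diameter, z 58 to 80), 200 g. Origin: centre of underside, z up. Grip from above across the diameter at about z 60. Not for a kit: it stays.
- jug: white open jug with a small spout on its +x side (to x = 44), upright, 66 mm in diameter at the foot, 110 high, about 250 g. Origin at the centre of its underside, z up. Not for a kit: it stays.
There are look-alikes about, which are no part of the job. Of the things that look like the purple_spray, take the one that is farthest to the robot's left at the start.

How it is judged:
At the end, for the whole second after the job is handed in: Each kit thing stands upright (0.12 rad) on a compartment floor of its own caddy (underside under 10 mm above the caddy's underside; a compartment holds only one); teal spray, blue-lidded jar and jug upright (0.15 rad) within 30 mm of their starts; all at rest (below 0.02 m/s) (x of pink_spray in the frame of green_caddy between -0.042 and 0.042 m and y of pink_spray in the frame of green_caddy between -0.126 and 0.126 m and z of pink_spray in the frame of green_caddy between 0 and 0.01 m and angle between each of pink_spray, red_jar, aerosol, purple_spray, yellow_jar's own z axis and vertical below 0.12 rad and linear speed of each of pink_spray, red_jar, aerosol, purple_spray, yellow_jar, teal_spray, blue_jar, jug below 0.02 m/s and x of red_jar in the frame of green_caddy between -0.042 and 0.042 m and y of red_jar in the frame of green_caddy between -0.126 and 0.126 m and z of red_jar in the frame of green_caddy between 0 and 0.01 m and x of aerosol in the frame of green_caddy between -0.042 and 0.042 m and y of aerosol in the frame of green_caddy between -0.126 and 0.126 m and z of aerosol in the frame of green_caddy between 0 and 0.01 m and x of purple_spray in the frame of orange_caddy between -0.042 and 0.042 m and y of purple_spray in the frame of orange_caddy between -0.126 and 0.126 m and z of purple_spray in the frame of orange_caddy between 0 and 0.01 m and x of yellow_jar in the frame of orange_caddy between -0.042 and 0.042 m and y of yellow_jar in the frame of orange_caddy between -0.126 and 0.126 m and z of yellow_jar in the frame of orange_caddy between 0 and 0.01 m and distance of each of teal_spray, blue_jar, jug from where it was at the start of the episode below 0.03 m and angle between each of teal_spray, blue_jar, jug's own z axis and vertical below 0.15 rad); the robot touches nothing.
It fails at once if the teal spray bottle is pushed more than 30 mm or tipped (distance of teal_spray from where it was at the start of the episode above 0.03 m or angle between teal_spray's own z axis and vertical above 0.35 rad).
It fails at once if the blue-lidded jar is pushed more than 30 mm or tipped (distance of blue_jar from where it was at the start of the episode above 0.03 m or angle between blue_jar's own z axis and vertical above 0.35 rad).
It fails at once if the jug is pushed more than 30 mm or tipped (distance of jug from where it was at the start of the episode above 0.03 m or angle between jug's own z axis and vertical above 0.35 rad).
It also fails if it takes over 128 s, if anything falls off the work surface, if the arm or the gripper's body presses on something with over 40 N, if the wrist force passes 120 N, or if a joint passes its speed limit or range.

## Working session

There is one attempt and no reset: what is moved stays moved. The work goes in short steps, Python scripts to look and compute and a shell command to move; the robot and the scene stay as the last step left them, time stands still between calls to the robot, and variables do not carry over. Pictures are saved under pics/ and viewed, and the job is handed in when it is done.

```bash
mkdir -p pics; python3 - <<'E'
from cell import robot
import cv2,numpy as np
for n in("scene","top"):
    c=robot.capture(n); cv2.imwrite(f"pics/{n}0.png",c["image"]); print(n,c["fov_y"],c["cx"],c["cy"]);print(np.round(c["T"],3))
s=robot.read_state();print(s["time_s"],s["tcp_pos"],np.round(s["ee_rot"],3),s["grip_width"],robot.tip_extent)
E
```

```text
scene 49.41229606857731 275.3875938879513 211.58760602547093
[[ 8.560e-01  2.850e-01 -4.320e-01  1.055e+00]
 [ 5.180e-01 -4.730e-01  7.130e-01 -9.020e-01]
 [-1.000e-03 -8.330e-01 -5.530e-01  7.290e-01]
 [ 0.000e+00  0.000e+00  0.000e+00  1.000e+00]]
top 56.741947639592574 279.5637002468954 209.91363623139262
[[-0.005 -0.998  0.064  0.41 ]
 [-1.     0.005  0.002 -0.011]
 [-0.003 -0.064 -0.998  1.119]
 [ 0.     0.     0.     1.   ]]
0.1 [ 0.22379761 -0.60970003  0.24715134] [[ 0.345 -0.001  0.939]
 [-0.939  0.002  0.345]
 [-0.002 -1.     0.   ]] 0.08527156744434475 0.017
```

View pics/scene0.png

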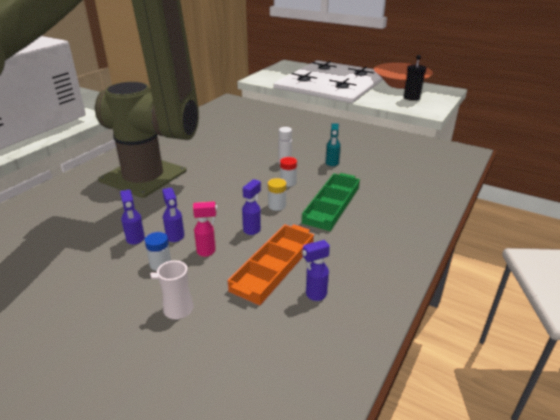

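View pics/top0.png

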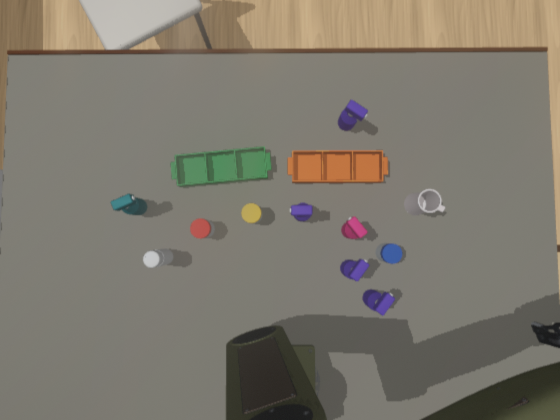

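```bash
python3 - <<'E'
import cv2,numpy as np
a=cv2.imread("pics/top0.png")
b=np.vstack([cv2.resize(a[185:245,275:375],(800,480),interpolation=cv2.INTER_CUBIC)])
cv2.imwrite("pics/crop1.png",b)
a=cv2.imread("pics/scene0.png")
cv2.imwrite("pics/crop2.png",cv2.resize(a[115:315,100:370],(800,592),interpolation=cv2.INTER_CUBIC))
E
```

```text
(no output)
```

View pics/crop1.png

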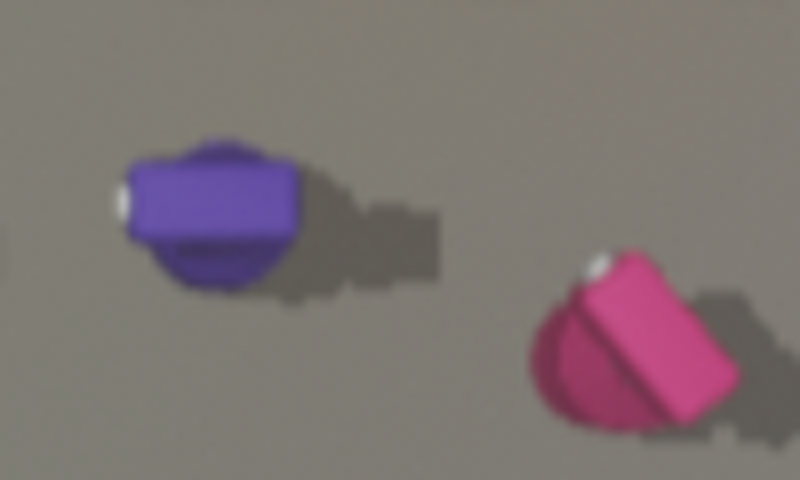

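View pics/crop2.png

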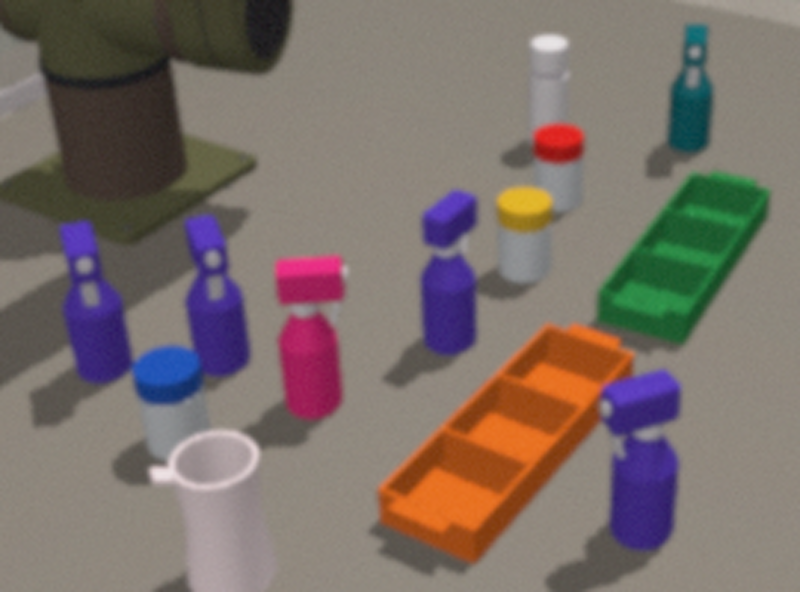

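```bash
cat > h.py <<'E'
import cv2,numpy as np
from cell import robot
def cap(n,out=None):
    c=robot.capture(n)
    if out: cv2.imwrite("pics/"+out,c["image"])
    return c
def ray(c,uv,z):
    f=210/np.tan(np.radians(c["fov_y"]/2)); T=np.array(c["T"])
    d=T[:3,:3]@np.array([(uv[0]-c["cx"])/f,(uv[1]-c["cy"])/f,1]); o=T[:3,3]
    return o+d*(z-o[2])/d[2]
def proj(c,p):
    f=210/np.tan(np.radians(c["fov_y"]/2)); T=np.linalg.inv(np.array(c["T"]))
    q=T[:3,:3]@np.array(p)+T[:3,3]; return f*q[0]/q[2]+c["cx"],f*q[1]/q[2]+c["cy"]
def blobs(c,lo,hi,z,mina=40):
    hsv=cv2.cvtColor(c["image"],cv2.COLOR_BGR2HSV); m=cv2.inRange(hsv,lo,hi)
    out=[]
    for k in cv2.findContours(m,0,1)[0]:
        if cv2.contourArea(k)<mina: continue
        r=cv2.minAreaRect(k); P=np.array([ray(c,p,z)[:2] for p in cv2.boxPoints(r)])
        e=[P[1]-P[0],P[2]-P[1]]; e.sort(key=np.linalg.norm)
        out.append((np.round(r[0],1),cv2.contourArea(k),np.round(P.mean(0),4),np.round([np.linalg.norm(v) for v in e],4),round(float(np.degrees(np.arctan2(e[1][1],e[1][0]))),1)))
    return out
E
python3 - <<'E'
from h import *
c=cap("top")
hsv=cv2.cvtColor(c["image"],cv2.COLOR_BGR2HSV)
for n,p in dict(purpH=(302,208),purpB=(302,218),pinkH=(356,228),pinkB=(348,234),red=(201,229),yel=(251,213),blue=(392,254),green=(222,151),gf=(222,168),org=(338,152),of=(338,168),teal=(122,203),cap=(151,260),tab=(250,300)).items(): print(n,hsv[p[1],p[0]])
for n,lo,hi,z in [("purpH",(115,80,130),(140,255,255),.142),("pinkH",(160,80,170),(175,255,255),.142),("red",(0,140,120),(4,255,255),.08),("yel",(18,140,120),(30,255,255),.08),("blue",(100,140,90),(114,255,255),.08),("green",(55,120,30),(80,255,255),.035),("orange",(5,150,80),(16,255,255),.035),("teal",(85,120,60),(98,255,255),.142),("white",(0,0,190),(180,45,255),.125)]:
    for b in blobs(c,lo,hi,z): print(n,*b)
E
```

```text
purpH [128 133 167]
purpB [127 126 117]
pinkH [166 156 194]
pinkB [167 157 148]
red [  2 142 181]
yel [ 24 136 187]
blue [110 158 160]
green [ 64  88 116]
gf [ 66 104 140]
org [ 10 156 118]
of [ 12 167 192]
teal [ 92 125 135]
cap [105   3 199]
tab [ 24  20 126]
purpH [384.9 304. ] 181.5 [ 0.2382 -0.268 ] [0.0242 0.0521] -36.8
purpH [359.1 270.1] 180.5 [ 0.3219 -0.2056] [0.0241 0.0522] -36.5
purpH [301.  209.5] 176.0 [ 0.4738 -0.0621] [0.0227 0.0504] -90.3
purpH [356.7 108.2] 161.0 [ 0.733  -0.2068] [0.0232 0.0518] -124.8
pinkH [356.9 226.6] 155.5 [ 0.4302 -0.202 ] [0.022 0.051] -141.4
red [201.  228.5] 192.0 [0.4283 0.202 ] [0.0428 0.0454] -179.6
blue [391.4 253.2] 264.5 [ 0.3604 -0.3045] [0.0477 0.0495] -117.0
orange [337.5 166. ] 2804.0 [ 0.603  -0.1714] [0.0851 0.279 ] -90.3
teal [121.5 201.7] 135.0 [0.4957 0.3905] [0.021  0.0483] -66.0
white [150.5 258.5] 136.5 [0.3519 0.3207] [0.0329 0.0331] -90.3
white [128.  24.] 2685.5 [0.9691 0.3905] [0.1313 0.2393] -90.4
```

```bash
python3 - <<'E'
from h import *
c=cap("top")
for n,lo,hi,z in [("red",(0,90,110),(5,255,255),.08),("red",(174,90,110),(180,255,255),.08),("yel",(18,90,110),(30,255,255),.08),("green",(55,60,30),(80,255,255),.035),("orange",(5,110,60),(16,255,255),.035),("white",(0,0,165),(180,20,255),.125)]:
    for b in blobs(c,lo,hi,z): print(n,*b)
s=cap("scene")
for n,p in dict(red=(.4283,.202,.08),pinkH=(.4302,-.202,.142),purpH=(.4738,-.0621,.142),cap=(.352,.321,.125),orange=(.603,-.1714,.035)).items(): print(n,np.round(proj(s,p)))
cv2.imwrite("pics/crop3.png",cv2.resize(c["image"][140:280,100:280],(792,616))[:600])
E
```

```text
red [200. 228.] 303.0 [0.4297 0.2047] [0.0526 0.0533] -134.9
yel [251.  212.5] 292.0 [0.4705 0.0685] [0.0509 0.0536] -90.3
green [220.7 166.2] 2905.5 [0.6041 0.1572] [0.0908 0.2821] -84.8
orange [337.5 166. ] 3016.5 [ 0.603  -0.1714] [0.0908 0.2791] -90.3
orange [77.5 51.5] 261.5 [0.9387 0.5705] [0.0089 0.4057] -90.3
orange [417.   49.2] 403.5 [ 0.9396 -0.4037] [0.0089 0.7391] -90.0
white [150.5 258.5] 181.5 [0.3519 0.3207] [0.0379 0.0382] -90.3
white [431. 200.] 424.5 [ 0.4977 -0.3963] [0.0566 0.0667] -90.3
white [139.5  24. ] 3346.0 [0.9689 0.3601] [0.1312 0.3164] -90.4
red [287. 160.]
pinkH [204. 203.]
purpH [251. 183.]
cap [285. 128.]
orange [272. 255.]
```

View pics/crop3.png

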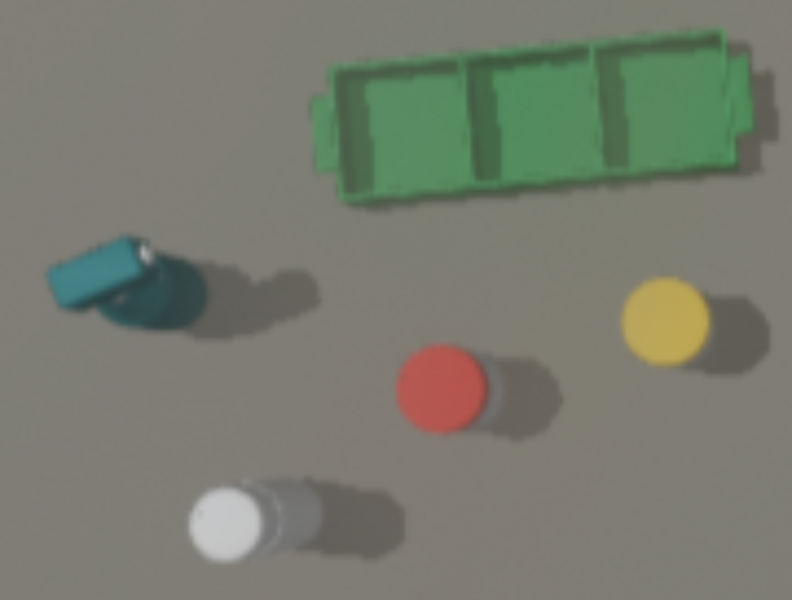

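```bash
cat > go.py <<'E'
import sys,numpy as np
from cell import robot
x,y,z,a=map(float,sys.argv[1:5]); s=robot.read_state(); R=np.array(s["ee_rot"]); p=np.array(s["tcp_pos"])
cur=np.degrees(np.arctan2(R[1,0],R[0,0])); d=(cur-a+90)%180-90
print("lin",np.round(R.T@(np.array([x,y,z])-p),4),"yaw",round(d,1),"cur",np.round(p,4),round(cur,1),"q6",round(s["q"][5],2),"t",s["time_s"],"w",s["grip_width"],"F",np.round(s["contact_force"],1))
E
python3 go.py .4715 .0685 .25 0
```

```text
lin [-0.5515 -0.0017  0.4662] yaw -69.8 cur [ 0.2239 -0.6099  0.2477] -69.8 q6 -0.08 t 0.25 w 0.08503947878469392 F [ 0.3  0.8 -0.2]
```

```bash
python3 -m crank '{"grip":[1,1,1,1,1],"linear":[[-0.05,0,0.04],[-0.1,0,0.085],[-0.15,0,0.13],[-0.2,0,0.17],[-0.24,0,0.2]],"yaw":[-8,-16,-24,-32,-40]}' 60; python3 go.py .4715 .0685 .25 0
```

```text
time_s: 0.88
tcp_pos: [0.3291, -0.3141, 0.248]
ee_rot: [[0.869, 0.0, 0.494], [-0.494, 0.001, 0.869], [-0.0, -1.0, 0.001]]
contact_force: [0.0, -0.4, 0.6]
grip_width: 0.0856
lin [-0.0653 -0.0017  0.403 ] yaw -29.6 cur [ 0.3291 -0.3141  0.248 ] -29.6 q6 -0.36 t 0.875 w 0.08556441472271491 F [ 0.  -0.4  0.6]
```

```bash
python3 -m crank '{"grip":[1,1,1,1,1],"linear":[[-0.01,0,0.06],[-0.02,0,0.12],[-0.03,0,0.18],[-0.04,0,0.24],[-0.05,0,0.3]],"yaw":[-6,-12,-18,-24,-29.6]}'; python3 go.py .4715 .0685 .14 0
```

```text
time_s: 1.5
tcp_pos: [0.4342, -0.0266, 0.2486]
ee_rot: [[1.0, 0.002, -0.003], [0.003, 0.0, 1.0], [0.002, -1.0, 0.0]]
contact_force: [1.1, -0.7, -0.4]
grip_width: 0.0851
lin [0.0374 0.1087 0.0949] yaw 0.2 cur [ 0.4342 -0.0266  0.2486] 0.2 q6 -0.19 t 1.5 w 0.0850941355422271 F [ 1.1 -0.7 -0.4]
```

```bash
python3 -m crank '{"grip":[1,1,1,1,1],"linear":[[0.019,0,0.05],[0.0374,0.03,0.095],[0.0374,0.07,0.095],[0.0374,0.109,0.095],[0.0374,0.109,0.095]],"yaw":[0,0,0,0,0]}'; python3 go.py .4715 .0685 .058 0; python3 - <<'E'
from h import *
cap("scene","s1.png");cap("top","t1.png")
E
```

```text
time_s: 2.12
tcp_pos: [0.4688, 0.0687, 0.1362]
ee_rot: [[1.0, -0.006, -0.004], [0.004, 0.0, 1.0], [-0.006, -1.0, 0.0]]
contact_force: [0.6, 0.5, 0.9]
grip_width: 0.086
lin [ 0.0032  0.0782 -0.0002] yaw 0.2 cur [0.4688 0.0687 0.1362] 0.2 q6 0.03 t 2.125 w 0.08595083506807484 F [0.6 0.5 0.9]
```

View pics/s1.png

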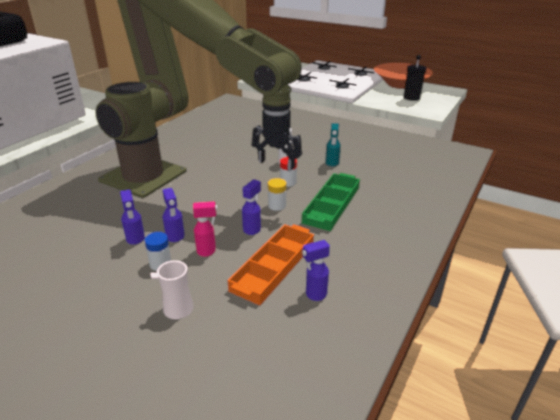

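The gripper hangs over the yellow jar (277,190) with both fingers clear of everything, so I'll go down now.

```bash
python3 -m crank '{"grip":[1,1,1,1,1],"linear":[[0.002,0.03,0],[0.003,0.055,0],[0.003,0.07,0],[0.003,0.078,0],[0.003,0.078,0]],"yaw":[0,0,0,0,0]}';python3 -m crank '{"grip":[-1,-1,-1,-1,-1],"linear":[[0,0,0],[0,0,0],[0,0,0],[0,0,0],[0,0,0]],"yaw":[0,0,0,0,0]}' 60; python3 go.py .605 -.087 .25 0
```

```text
time_s: 2.85
tcp_pos: [0.4755, 0.0685, 0.0631]
ee_rot: [[1.0, 0.003, -0.003], [0.003, 0.0, 1.0], [0.003, -1.0, 0.0]]
contact_force: [0.4, -0.6, -0.1]
grip_width: 0.0851
time_s: 3.48
tcp_pos: [0.4765, 0.0686, 0.0643]
ee_rot: [[1.0, 0.005, -0.003], [0.003, 0.001, 1.0], [0.005, -1.0, 0.001]]
contact_force: [-0.6, -0.6, 5.8]
grip_width: 0.0524
lin [ 0.129  -0.1851 -0.1558] yaw 0.2 cur [0.4765 0.0686 0.0643] 0.2 q6 0.03 t 3.475 w 0.05241918713513829 F [-0.6 -0.6  5.8]
```

```bash
python3 -m crank '{"grip":[-1,-1,-1,-1,-1],"linear":[[0,-0.01,0],[0,-0.03,0],[0,-0.06,0],[0,-0.09,0],[0,-0.12,0]],"yaw":[0,0,0,0,0]}';for i in 1 2 3 ; do python3 -c "from cell import robot;robot.capture('top')"; python3 go.py .604 -.0875 .19 0;done
```

```text
time_s: 4.1
tcp_pos: [0.4752, 0.0685, 0.1849]
ee_rot: [[1.0, 0.004, -0.003], [0.003, 0.001, 1.0], [0.004, -1.0, 0.001]]
contact_force: [0.8, 0.2, -2.3]
grip_width: 0.0529
lin [ 0.1258  0.0012 -0.1565] yaw 0.2 cur [0.4778 0.0686 0.1898] 0.2 q6 0.03 t 4.15 w 0.05270632942253386 F [2.5 0.2 1.8]
lin [ 0.1257 -0.0004 -0.1564] yaw 0.2 cur [0.4779 0.0686 0.1882] 0.2 q6 0.03 t 4.2 w 0.05236928056132256 F [ 0.5  0.4 -1.6]
lin [ 0.1269 -0.0032 -0.1564] yaw 0.2 cur [0.4767 0.0685 0.1858] 0.2 q6 0.03 t 4.25 w 0.05248754884051426 F [-0.2 -0.6 -2.3]
```

```bash
python3 -m crank '{"grip":[-1,-1,-1,-1,-1],"linear":[[0.02,-0.01,-0.01],[0.06,-0.01,-0.05],[0.1,-0.01,-0.1],[0.12,-0.01,-0.145],[0.1265,-0.01,-0.1565]],"yaw":[0,0,0,0,0]}'; python3 -m crank '{"grip":[-1,-1,-1,-1,-1],"linear":[[0,0,0],[0,0,0],[0,0,0],[0,0,0],[0,0,0]],"yaw":[0,0,0,0,0]}'; python3 - <<'E'
from h import *
for i in range(4):
    cap("top","t2.png"); s=robot.read_state(); print(s["tcp_pos"])
cap("scene","s2.png")
E
python3 go.py .604 -.0875 .12 0
```

```text
time_s: 4.88
tcp_pos: [0.6032, -0.09, 0.1938]
ee_rot: [[1.0, 0.004, 0.0], [-0.0, 0.001, 1.0], [0.004, -1.0, 0.001]]
contact_force: [0.2, 0.8, -2.0]
grip_width: 0.0523
time_s: 5.5
tcp_pos: [0.6032, -0.0894, 0.1942]
ee_rot: [[1.0, 0.005, -0.001], [0.001, 0.001, 1.0], [0.005, -1.0, 0.001]]
contact_force: [-1.1, -0.9, -2.2]
grip_width: 0.0525
[ 0.60321265 -0.08959161  0.19408316]
[ 0.60322831 -0.08972953  0.19405858]
[ 0.60322761 -0.08981506  0.19396815]
[ 0.6032457  -0.0898899   0.19395737]
lin [0.0004 0.0739 0.0023] yaw -0.0 cur [ 0.6032 -0.0899  0.1939] -0.0 q6 -0.24 t 5.75 w 0.05264799607440056 F [ 1.   0.3 -2.4]
```

View pics/s2.png

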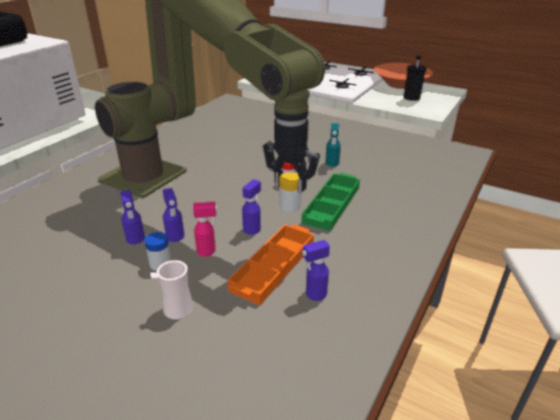

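```bash
python3 -m crank '{"grip":[-1,-1,-1,-1,-1],"linear":[[0,0.03,0.002],[0,0.06,0.002],[0,0.09,0.002],[0,0.11,0.002],[0,0.118,0.002]],"yaw":[0,0,0,0,0]}'; python3 -m crank '{"grip":[-1,-1,-1,-1,-1],"linear":[[0,0.002,0],[0,0.004,0],[0,0.006,0],[0,0.007,0],[0,0.007,0]],"yaw":[0,0,0,0,0]}'; python3 go.py .604 -.0875 .068 0
```

```text
time_s: 6.38
tcp_pos: [0.6031, -0.0877, 0.0745]
ee_rot: [[1.0, 0.003, 0.0], [-0.0, 0.002, 1.0], [0.003, -1.0, 0.002]]
contact_force: [0.0, -0.4, -2.7]
grip_width: 0.0525
time_s: 7.0
tcp_pos: [0.6036, -0.0877, 0.0684]
ee_rot: [[1.0, 0.004, 0.0], [-0.0, 0.002, 1.0], [0.004, -1.0, 0.002]]
contact_force: [-0.6, -0.4, 2.1]
grip_width: 0.0524
lin [0.0004 0.0004 0.0002] yaw -0.0 cur [ 0.6036 -0.0877  0.0684] -0.0 q6 -0.23 t 7.0 w 0.052363674133671954 F [-0.6 -0.4  2.1]
```

```bash
python3 -m crank '{"grip":[0.7,0.7,0.7,0.7,0.7],"linear":[[0,0,0],[0,0,0],[0,0,0],[0,0,0],[0,-0.02,0]],"yaw":[0,0,0,0,0]}'; python3 -m crank '{"grip":[1,1,1,1,1],"linear":[[0,-0.06,0],[0,-0.12,0],[0,-0.17,0],[0,-0.18,0],[0,-0.18,0]],"yaw":[0,0,0,0,0]}';python3 go.py .4305 .204 .22 5
```

```text
time_s: 7.62
tcp_pos: [0.602, -0.0874, 0.087]
ee_rot: [[1.0, -0.001, 0.0], [-0.0, 0.003, 1.0], [-0.001, -1.0, 0.003]]
contact_force: [0.2, -0.8, -0.4]
grip_width: 0.0728
time_s: 8.25
tcp_pos: [0.6024, -0.0879, 0.2688]
ee_rot: [[1.0, 0.002, 0.0], [-0.0, 0.002, 1.0], [0.002, -1.0, 0.002]]
contact_force: [0.8, 0.2, -0.5]
grip_width: 0.0855
lin [-0.1721  0.049   0.2918] yaw -5.0 cur [ 0.6024 -0.0879  0.2688] -0.0 q6 -0.23 t 8.25 w 0.08554523841735 F [ 0.8  0.2 -0.5]
```

```bash
python3 -m crank '{"grip":[1,1,1,1,1],"linear":[[-0.03,0,0.05],[-0.065,0,0.11],[-0.1,0,0.17],[-0.135,0.03,0.23],[-0.172,0.049,0.291]],"yaw":[-1,-2,-3,-4,-5]}';python3 -m crank '{"grip":[1,1,1,1,1],"linear":[[0,0,0],[0,0,0],[0,0,0],[0,0,0],[0,0,0]],"yaw":[0,0,0,0,0]}';python3 go.py .4305 .204 .06 5
```

```text
time_s: 8.88
tcp_pos: [0.4467, 0.1735, 0.2275]
ee_rot: [[0.996, -0.002, -0.087], [0.087, 0.001, 0.996], [-0.002, -1.0, 0.001]]
contact_force: [0.5, 1.0, 0.1]
grip_width: 0.0854
time_s: 9.5
tcp_pos: [0.4472, 0.1728, 0.2278]
ee_rot: [[0.996, -0.001, -0.085], [0.085, 0.001, 0.996], [-0.001, -1.0, 0.001]]
contact_force: [-0.5, -0.4, 0.2]
grip_width: 0.0852
lin [-0.0138  0.1678  0.0323] yaw -0.1 cur [0.4472 0.1728 0.2278] 4.9 q6 0.17 t 9.5 w 0.08516181809757124 F [-0.5 -0.4  0.2]
```

```bash
python3 -m crank '{"grip":[1,1,1,1,1],"linear":[[-0.014,0,0.032],[-0.014,0.05,0.032],[-0.014,0.08,0.032],[-0.014,0.09,0.032],[-0.014,0.09,0.032]],"yaw":[0,0,0,0,0]}';python3 go.py .4305 .204 .06 5;  python3 -c "
from h import *
cap('scene','s3.png')"
```

```text
time_s: 10.12
tcp_pos: [0.4307, 0.2034, 0.1379]
ee_rot: [[0.996, -0.002, -0.085], [0.085, 0.001, 0.996], [-0.001, -1.0, 0.001]]
contact_force: [0.2, -0.2, 1.3]
grip_width: 0.0853
lin [0.     0.0779 0.0005] yaw -0.1 cur [0.4307 0.2034 0.1379] 4.9 q6 0.24 t 10.125 w 0.08527237559701664 F [ 0.2 -0.2  1.3]
```

View pics/s3.png

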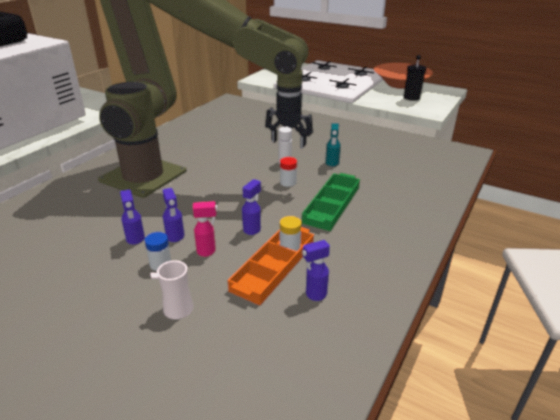

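The yellow jar stands in the far orange compartment (291,232). The gripper is above the red jar (289,172).

```bash
python3 -m crank '{"grip":[1,1,1,1,1],"linear":[[0,0.03,0],[0,0.055,0],[0,0.07,0],[0,0.076,0],[0,0.076,0]],"yaw":[0,0,0,0,0]}';python3 -m crank '{"grip":[-1,-1,-1,-1,-1],"linear":[[0,0,0],[0,0,0],[0,0,0],[0,0,0],[0,0,0]],"yaw":[0,0,0,0,0]}' 60; python3 go.py .6125 .0735 .2 5.2; python3 -m crank '{"grip":[-1,-1,-1,-1,-1],"linear":[[0,-0.01,0],[0,-0.03,0],[0,-0.06,0],[0,-0.09,0],[0,-0.12,0]],"yaw":[0,0,0,0,0]}';python3 go.py .6125 .0735 .19 5.2
```

```text
time_s: 10.8
tcp_pos: [0.4318, 0.2039, 0.0636]
ee_rot: [[0.996, 0.001, -0.085], [0.085, 0.002, 0.996], [0.001, -1.0, 0.002]]
contact_force: [-0.1, 0.1, 0.3]
grip_width: 0.0855
time_s: 11.42
tcp_pos: [0.4325, 0.2042, 0.0649]
ee_rot: [[0.996, 0.003, -0.085], [0.085, 0.003, 0.996], [0.003, -1.0, 0.002]]
contact_force: [-1.8, -0.9, 7.0]
grip_width: 0.0527
lin [ 0.1686 -0.135  -0.1452] yaw -0.3 cur [0.4325 0.2042 0.0649] 4.9 q6 0.24 t 11.425 w 0.05272175888443144 F [-1.8 -0.9  7. ]
time_s: 12.05
tcp_pos: [0.4318, 0.2038, 0.1858]
ee_rot: [[0.996, 0.002, -0.085], [0.085, 0.002, 0.996], [0.003, -1.0, 0.002]]
contact_force: [-0.6, 0.7, -2.6]
grip_width: 0.0524
lin [ 0.1689 -0.0041 -0.1452] yaw -0.3 cur [0.4318 0.2038 0.1858] 4.9 q6 0.24 t 12.05 w 0.052432516975687536 F [-0.6  0.7 -2.6]
```

```bash
python3 -m crank '{"grip":[-1,-1,-1,-1,-1],"linear":[[0.02,0,-0.02],[0.06,0,-0.055],[0.11,0,-0.095],[0.15,0,-0.13],[0.169,0,-0.145]],"yaw":[0,0,0,0,0]}'; python3 -m crank '{"grip":[-1,-1,-1,-1,-1],"linear":[[0,0,0],[0,0,0],[0,0.03,0],[0,0.06,0],[0,0.08,0]],"yaw":[0,0,0,0,0]}';python3 go.py .6125 .0735 .07 5.2;  python3 -c "
from h import *
cap('scene','s4.png')"
```

```text
time_s: 12.68
tcp_pos: [0.6143, 0.0716, 0.1858]
ee_rot: [[0.997, 0.002, -0.083], [0.083, 0.002, 0.997], [0.002, -1.0, 0.002]]
contact_force: [-0.9, -0.2, -2.7]
grip_width: 0.0529
time_s: 13.3
tcp_pos: [0.6127, 0.0726, 0.1042]
ee_rot: [[0.996, 0.0, -0.084], [0.084, 0.002, 0.996], [0.0, -1.0, 0.002]]
contact_force: [0.8, -0.0, -2.3]
grip_width: 0.0523
lin [-0.0002  0.0342  0.0008] yaw -0.4 cur [0.6127 0.0726 0.1042] 4.8 q6 -0.06 t 13.3 w 0.05232880603593431 F [ 0.8 -0.  -2.3]
```

View pics/s4.png

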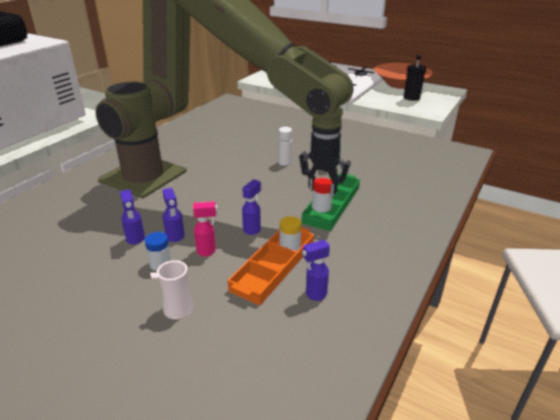

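The red jar (321,195) is aligned over the near compartment of the green caddy, so I'll lower it.

```bash
python3 -m crank '{"grip":[-1,-1,-1,-1,-1],"linear":[[0,0.012,0],[0,0.024,0],[0,0.03,0],[0,0.033,0],[0,0.035,0]],"yaw":[0,0,0,0,0]}'; python3 -m crank '{"grip":[-1,-1,0.7,0.7,0.7],"linear":[[0,0.001,0],[0,0.001,0],[0,0.001,0],[0,0.001,0],[0,0.001,0]],"yaw":[0,0,0,0,0]}'; python3 -m crank '{"grip":[0.8,1,1,1,1],"linear":[[0,0,0],[0,-0.06,0],[0,-0.12,0],[0,-0.17,0],[0,-0.19,0]],"yaw":[0,0,0,0,0]}';python3 go.py .352 .321 .25 45
```

```text
time_s: 13.98
tcp_pos: [0.6117, 0.0725, 0.069]
ee_rot: [[0.996, -0.005, -0.084], [0.084, 0.002, 0.996], [-0.004, -1.0, 0.002]]
contact_force: [-8.5, -1.8, 14.4]
grip_width: 0.0526
time_s: 14.6
tcp_pos: [0.6117, 0.0725, 0.068]
ee_rot: [[0.996, -0.004, -0.084], [0.084, 0.002, 0.996], [-0.004, -1.0, 0.002]]
contact_force: [0.1, -0.2, 0.8]
grip_width: 0.0727
time_s: 15.22
tcp_pos: [0.614, 0.0722, 0.2625]
ee_rot: [[0.996, 0.002, -0.084], [0.084, 0.002, 0.996], [0.002, -1.0, 0.002]]
contact_force: [0.5, -0.2, 0.0]
grip_width: 0.0854
lin [-0.2402  0.0125  0.2699] yaw -40.2 cur [0.614  0.0722 0.2625] 4.8 q6 -0.06 t 15.225 w 0.08536403474896834 F [ 0.5 -0.2  0. ]
```

```bash
python3 -m crank '{"grip":[1,1,1,1,1],"linear":[[-0.04,0,0.045],[-0.08,0,0.09],[-0.12,0,0.135],[-0.16,0,0.18],[-0.2,0,0.224]],"yaw":[0,0,0,0,0]}';python3 go.py .3525 .321 .18 5;  python3 -c "
from h import *
cap('top','t5.png')"
```

```text
time_s: 15.85
tcp_pos: [0.3938, 0.2793, 0.2607]
ee_rot: [[0.997, -0.0, -0.084], [0.084, 0.001, 0.997], [-0.0, -1.0, 0.001]]
contact_force: [0.8, 0.7, 0.6]
grip_width: 0.0853
lin [-0.0376  0.0808  0.0449] yaw -0.2 cur [0.3938 0.2793 0.2607] 4.8 q6 0.42 t 15.85 w 0.08532890810888401 F [0.8 0.7 0.6]
```

View pics/t5.png

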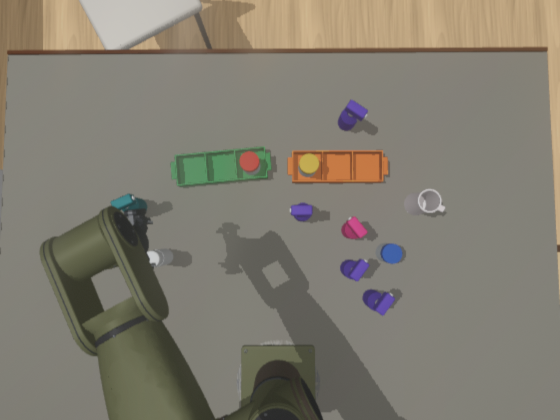

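Both jars stand in their compartments, red at (249,162) and yellow at (309,163). Next is the aerosol.

```bash
python3 -m crank '{"grip":[1,1,1,1,1],"linear":[[-0.02,0.01,0.025],[-0.0375,0.03,0.045],[-0.0375,0.06,0.045],[-0.0375,0.08,0.045],[-0.0375,0.08,0.045]],"yaw":[0,0,0,0,0]}';python3 go.py .3525 .321 .103 5;  python3 -c "
from h import *
cap('scene','s6.png')"
```

```text
time_s: 16.52
tcp_pos: [0.346, 0.3236, 0.1776]
ee_rot: [[0.996, -0.009, -0.089], [0.089, 0.0, 0.996], [-0.009, -1.0, 0.001]]
contact_force: [0.2, 0.0, 0.2]
grip_width: 0.0855
lin [ 0.0069  0.0745 -0.0033] yaw 0.1 cur [0.346  0.3236 0.1776] 5.1 q6 0.54 t 16.525 w 0.08551848427582255 F [0.2 0.  0.2]
```

View pics/s6.png

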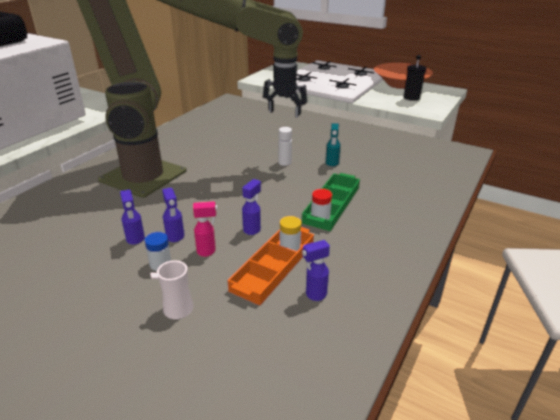

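```bash
python3 -m crank '{"grip":[1,1,1,1,1],"linear":[[0.005,0.01,-0.002],[0.006,0.03,-0.003],[0.006,0.05,-0.003],[0.006,0.065,-0.003],[0.006,0.075,-0.003]],"yaw":[0,0,0,0,0]}';python3 -m crank '{"grip":[-1,-1,-1,-1,-1],"linear":[[0,0,0],[0,0,0],[0,0,0],[0,0,0],[0,0,0]],"yaw":[0,0,0,0,0]}' 60;python3 go.py .5965 .241 .28 5.2
```

```text
time_s: 17.2
tcp_pos: [0.3528, 0.3218, 0.1036]
ee_rot: [[0.996, -0.007, -0.089], [0.089, 0.002, 0.996], [-0.007, -1.0, 0.003]]
contact_force: [0.0, 0.8, 0.4]
grip_width: 0.0853
time_s: 17.82
tcp_pos: [0.3534, 0.3223, 0.1047]
ee_rot: [[0.996, -0.006, -0.089], [0.089, 0.003, 0.996], [-0.005, -1.0, 0.004]]
contact_force: [-1.4, 0.2, 4.9]
grip_width: 0.043
lin [ 0.234  -0.177  -0.1018] yaw -0.1 cur [0.3534 0.3223 0.1047] 5.1 q6 0.53 t 17.825 w 0.04296370038091253 F [-1.4  0.2  4.9]
```

```bash
python3 -m crank '{"grip":[-1,-1,-1,-1,-1],"linear":[[0,-0.01,0],[0,-0.04,0],[0,-0.09,0],[0,-0.14,0],[0,-0.175,0]],"yaw":[0,0,0,0,0]}'; python3 go.py .5965 .241 .27 5.2
```

```text
time_s: 18.45
tcp_pos: [0.3545, 0.3218, 0.2824]
ee_rot: [[0.996, -0.004, -0.089], [0.089, 0.005, 0.996], [-0.003, -1.0, 0.005]]
contact_force: [0.1, 0.5, -1.8]
grip_width: 0.0428
lin [ 0.2339  0.0112 -0.102 ] yaw -0.1 cur [0.3545 0.3218 0.2824] 5.1 q6 0.53 t 18.45 w 0.042817442122823825 F [ 0.1  0.5 -1.8]
```

```bash
python3 -m crank '{"grip":[-1,-1,-1,-1,-1],"linear":[[0.03,0,-0.01],[0.08,0,-0.03],[0.13,0,-0.055],[0.18,0,-0.08],[0.215,0,-0.095]],"yaw":[0,0,0,0,0]}'; python3 go.py .597 .241 .15 5.2
```

```text
time_s: 19.08
tcp_pos: [0.5787, 0.2447, 0.2807]
ee_rot: [[0.996, -0.005, -0.087], [0.087, 0.004, 0.996], [-0.004, -1.0, 0.004]]
contact_force: [-0.7, 0.9, -0.6]
grip_width: 0.043
lin [ 0.0185  0.1306 -0.0059] yaw -0.2 cur [0.5787 0.2447 0.2807] 5.0 q6 0.22 t 19.075 w 0.04297156934521403 F [-0.7  0.9 -0.6]
```

```bash
python3 -m crank '{"grip":[-1,-1,-1,-1,-1],"linear":[[0.012,0,-0.004],[0.0185,0.03,-0.006],[0.0185,0.07,-0.006],[0.0185,0.11,-0.006],[0.0185,0.13,-0.006]],"yaw":[0,0,0,0,0]}'; python3 go.py .597 .241 .109 5.2;  python3 -c "
from h import *
cap('scene','s7.png')"
```

```text
time_s: 19.7
tcp_pos: [0.5948, 0.2409, 0.1476]
ee_rot: [[0.996, -0.009, -0.088], [0.088, 0.003, 0.996], [-0.009, -1.0, 0.004]]
contact_force: [-0.8, -1.4, -0.4]
grip_width: 0.0427
lin [ 0.0025  0.0386 -0.0003] yaw -0.2 cur [0.5948 0.2409 0.1476] 5.0 q6 0.21 t 19.7 w 0.04268264786725969 F [-0.8 -1.4 -0.4]
```

View pics/s7.png

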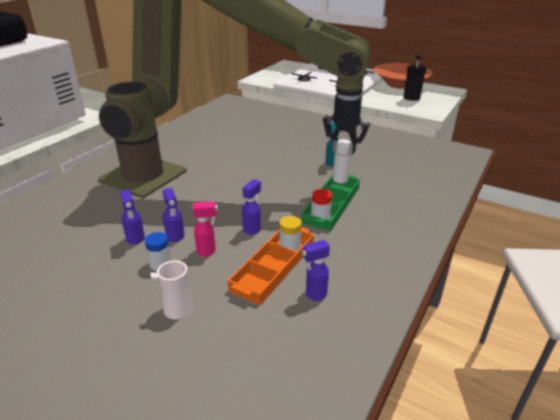

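The aerosol can (343,165) hangs over the far green compartment. I'll lower it about 39 mm.

```bash
python3 -m crank '{"grip":[-1,-1,-1,-1,-1],"linear":[[0.002,0.015,0],[0.002,0.027,0],[0.002,0.032,0],[0.002,0.035,0],[0.002,0.037,0]],"yaw":[0,0,0,0,0]}'; python3 go.py .597 .241 .109 5.2
```

```text
time_s: 20.38
tcp_pos: [0.5961, 0.2409, 0.1091]
ee_rot: [[0.996, -0.011, -0.088], [0.088, 0.002, 0.996], [-0.01, -1.0, 0.003]]
contact_force: [0.5, -0.0, -2.1]
grip_width: 0.0426
lin [ 0.0009  0.0001 -0.    ] yaw -0.2 cur [0.5961 0.2409 0.1091] 5.0 q6 0.21 t 20.375 w 0.04262345199170572 F [ 0.5 -0.  -2.1]
```

```bash
python3 -m crank '{"grip":[-1,-1,-1,-1,-1],"linear":[[0,0.001,0],[0,0.001,0],[0,0.002,0],[0,0.002,0],[0,0.002,0]],"yaw":[0,0,0,0,0]}'; python3 go.py .597 .241 .109 5.2
```

```text
time_s: 21.0
tcp_pos: [0.5964, 0.2411, 0.1088]
ee_rot: [[0.996, -0.01, -0.088], [0.088, 0.003, 0.996], [-0.01, -1.0, 0.003]]
contact_force: [-3.0, -1.1, 6.0]
grip_width: 0.0428
lin [ 0.0005 -0.0002 -0.0002] yaw -0.2 cur [0.5964 0.2411 0.1088] 5.0 q6 0.21 t 21.0 w 0.042829138641824346 F [-3.  -1.1  6. ]
```

Contact, so I'll release it.

```bash
python3 -m crank '{"grip":[0.4,0.4,0.4,0.4,0.4],"linear":[[0,0,0],[0,0,0],[0,0,0],[0,0,0],[0,0,0]],"yaw":[0,0,0,0,0]}'; python3 -m crank '{"grip":[0.6,0.8,1,1,1],"linear":[[0,-0.02,0],[0,-0.07,0],[0,-0.13,0],[0,-0.17,0],[0,-0.18,0]],"yaw":[0,0,0,0,0]}';python3 go.py .4745 -.0705 .28 0; python3 -c "
from h import *
cap('scene','s8.png');cap('top','t8.png')"
```

```text
time_s: 21.62
tcp_pos: [0.5964, 0.2411, 0.1086]
ee_rot: [[0.996, -0.01, -0.088], [0.088, 0.003, 0.996], [-0.01, -1.0, 0.003]]
contact_force: [0.2, -0.3, -1.0]
grip_width: 0.0598
time_s: 22.25
tcp_pos: [0.5998, 0.2411, 0.295]
ee_rot: [[0.996, -0.002, -0.088], [0.088, 0.005, 0.996], [-0.001, -1.0, 0.005]]
contact_force: [0.8, -0.3, 0.3]
grip_width: 0.0852
lin [-0.1521  0.0136 -0.2995] yaw 5.0 cur [0.5998 0.2411 0.295 ] 5.0 q6 0.21 t 22.25 w 0.08522327047083858 F [ 0.8 -0.3  0.3]
```

View pics/s8.png

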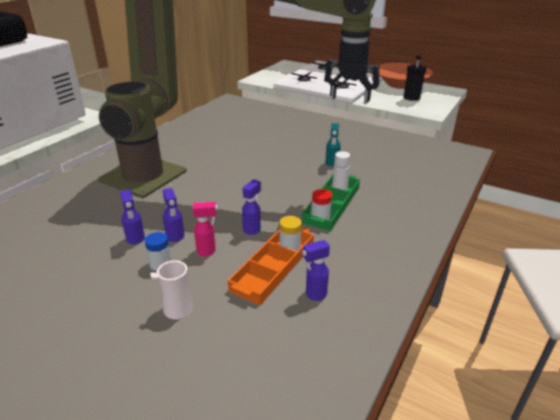

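The aerosol stands in the far green compartment (342,170). The four purple bottles are at (251,208), (317,270), (173,215) and (132,218) in the scene view. In the top view they are at (302,211), (354,110), (355,270) and (380,301). The first one, at (302,211) with y≈-0.07, is farthest to the left; it was shown enlarged in crop1. I'll pick that one next.

```bash
python3 -m crank '{"grip":[1,1,1,1,1],"linear":[[-0.025,0,-0.055],[-0.05,0,-0.11],[-0.075,0,-0.165],[-0.1,0,-0.22],[-0.127,0,-0.275]],"yaw":[1,2,3,4,5]}';python3 go.py .4745 -.0705 .2 0
```

```text
time_s: 22.98
tcp_pos: [0.4944, -0.0457, 0.2879]
ee_rot: [[1.0, -0.011, -0.0], [0.0, 0.004, 1.0], [-0.011, -1.0, 0.004]]
contact_force: [0.4, -0.3, 0.8]
grip_width: 0.0852
lin [-0.019   0.088  -0.0252] yaw 0.0 cur [ 0.4944 -0.0457  0.2879] 0.0 q6 -0.2 t 22.975 w 0.08520949103674613 F [ 0.4 -0.3  0.8]
```

```bash
python3 -m crank '{"grip":[1,1,1,1,1],"linear":[[-0.019,0.02,-0.025],[-0.019,0.05,-0.025],[-0.019,0.08,-0.025],[-0.019,0.088,-0.025],[-0.019,0.088,-0.025]],"yaw":[0,0,0,0,0]}';python3 go.py .4745 -.0705 .122 0;python3 -c "
from h import *
cap('scene','s9.png');cap('top','t9.png')"
```

```text
time_s: 23.6
tcp_pos: [0.4738, -0.07, 0.1988]
ee_rot: [[1.0, -0.013, -0.001], [0.001, 0.005, 1.0], [-0.013, -1.0, 0.005]]
contact_force: [0.1, 0.6, -0.5]
grip_width: 0.0853
lin [ 0.0017  0.0767 -0.0009] yaw 0.0 cur [ 0.4738 -0.07    0.1988] 0.0 q6 -0.26 t 23.6 w 0.08525610892812012 F [ 0.1  0.6 -0.5]
```

View pics/s9.png

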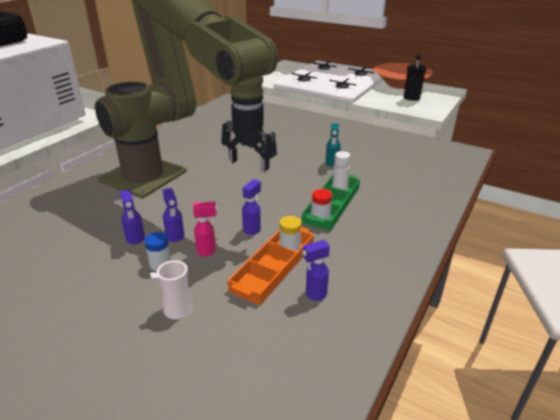

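```bash
python3 -m crank '{"grip":[1,1,1,1,1],"linear":[[0.001,0.02,0],[0.001,0.045,0],[0.001,0.065,0],[0.001,0.075,0],[0.001,0.0765,0]],"yaw":[0,0,0,0,0]}';python3 -m crank '{"grip":[-1,-1,-1,-1,-1],"linear":[[0,0,0],[0,0,0],[0,0,0],[0,0,0],[0,0,0]],"yaw":[0,0,0,0,0]}' 60;python3 -m crank '{"grip":[-1,-1,-1,-1,-1],"linear":[[0,-0.01,0],[0,-0.04,0],[0,-0.09,0],[0,-0.14,0],[0,-0.175,0]],"yaw":[0,0,0,0,0]}';python3 go.py .604 -.255 .3 0
```

```text
time_s: 24.32
tcp_pos: [0.4756, -0.07, 0.1247]
ee_rot: [[1.0, -0.009, -0.001], [0.001, 0.004, 1.0], [-0.009, -1.0, 0.004]]
contact_force: [1.4, 0.8, -0.5]
grip_width: 0.0853
time_s: 24.95
tcp_pos: [0.4759, -0.0701, 0.1253]
ee_rot: [[1.0, -0.009, -0.001], [0.001, 0.004, 1.0], [-0.009, -1.0, 0.004]]
contact_force: [-0.9, -0.7, 3.2]
grip_width: 0.0253
time_s: 25.58
tcp_pos: [0.4777, -0.0707, 0.3033]
ee_rot: [[1.0, -0.006, -0.001], [0.001, 0.003, 1.0], [-0.006, -1.0, 0.003]]
contact_force: [1.3, 0.3, -1.6]
grip_width: 0.0249
lin [ 0.1261  0.002  -0.1844] yaw 0.1 cur [ 0.4777 -0.0707  0.3033] 0.1 q6 -0.26 t 25.575 w 0.024884261209826383 F [ 1.3  0.3 -1.6]
```

```bash
python3 -m crank '{"grip":[-1,-1,-1,-1,-1],"linear":[[0.02,0,-0.03],[0.055,0,-0.08],[0.09,0,-0.13],[0.115,0,-0.165],[0.126,0,-0.1845]],"yaw":[0,0,0,0,0]}';python3 -m crank '{"grip":[-1,-1,-1,-1,-1],"linear":[[0,0,0],[0,0.02,0],[0,0.06,0],[0,0.1,0],[0,0.12,0]],"yaw":[0,0,0,0,0]}';python3 go.py .604 -.2555 .13 0;python3 -c "
from h import *
cap('scene','s10.png');cap('top','t10.png')"
```

```text
time_s: 26.2
tcp_pos: [0.6045, -0.257, 0.301]
ee_rot: [[1.0, -0.007, 0.0], [-0.0, 0.004, 1.0], [-0.007, -1.0, 0.004]]
contact_force: [-0.2, 0.4, -0.6]
grip_width: 0.0254
time_s: 26.82
tcp_pos: [0.6014, -0.2545, 0.1768]
ee_rot: [[1.0, -0.012, -0.001], [0.001, 0.007, 1.0], [-0.012, -1.0, 0.007]]
contact_force: [0.6, -0.3, -1.1]
grip_width: 0.0252
lin [ 0.0032  0.0467 -0.0013] yaw 0.0 cur [ 0.6014 -0.2545  0.1768] 0.0 q6 -0.48 t 26.825 w 0.025175160741472996 F [ 0.6 -0.3 -1.1]
```

View pics/s10.png

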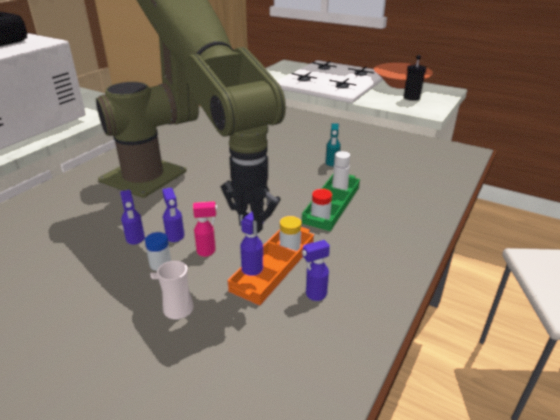

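```bash
python3 -m crank '{"grip":[-1,-1,-1,-1,-1],"linear":[[0.003,0.015,-0.001],[0.003,0.03,-0.001],[0.003,0.038,-0.001],[0.003,0.042,-0.001],[0.003,0.044,-0.001]],"yaw":[0,0,0,0,0]}';python3 -m crank '{"grip":[-1,-1,-1,-1,-1],"linear":[[0,0.001,0],[0,0.001,0],[0,0.002,0],[0,0.003,0],[0,0.003,0]],"yaw":[0,0,0,0,0]}';python3 go.py .604 -.2555 .13 0
```

```text
time_s: 27.55
tcp_pos: [0.6042, -0.2557, 0.1333]
ee_rot: [[1.0, -0.013, -0.0], [0.0, 0.006, 1.0], [-0.013, -1.0, 0.006]]
contact_force: [0.5, -0.8, -1.4]
grip_width: 0.0254
time_s: 28.18
tcp_pos: [0.6041, -0.2556, 0.1301]
ee_rot: [[1.0, -0.013, -0.0], [0.0, 0.007, 1.0], [-0.013, -1.0, 0.007]]
contact_force: [0.4, -0.3, -1.5]
grip_width: 0.0256
lin [-0.0001  0.0001  0.0001] yaw 0.0 cur [ 0.6041 -0.2556  0.1301] 0.0 q6 -0.48 t 28.175 w 0.02564977837236777 F [ 0.4 -0.3 -1.5]
```

```bash
python3 -m crank '{"grip":[-1,-1,-1,-1,-1],"linear":[[0,0.001,0],[0,0.001,0],[0,0.002,0],[0,0.003,0],[0,0.003,0]],"yaw":[0,0,0,0,0]}'
```

```text
time_s: 28.8
tcp_pos: [0.6044, -0.2558, 0.1294]
ee_rot: [[1.0, -0.012, -0.0], [0.0, 0.006, 1.0], [-0.012, -1.0, 0.006]]
contact_force: [-3.9, 0.6, 8.2]
grip_width: 0.0251
```

Contact, so I'll release it.

```bash
python3 -m crank '{"grip":[0,0,0,0,0],"linear":[[0,0,0],[0,0,0],[0,0,0],[0,0,0],[0,0,0]],"yaw":[0,0,0,0,0]}'; python3 -m crank '{"grip":[0.3,0.8,1,1,1],"linear":[[0,-0.02,0],[0,-0.07,0],[0,-0.13,0],[0,-0.15,0],[0,-0.15,0]],"yaw":[0,0,0,0,0]}';python3 - <<'E'
from h import *
cap('scene','s11.png');c=cap('top','t11.png')
for n,lo,hi,z in [("pinkH",(160,80,170),(175,255,255),.142),("purpH",(115,80,130),(140,255,255),.142),("green",(55,60,30),(80,255,255),.035)]:
    for b in blobs(c,lo,hi,z): print(n,*b)
E
python3 go.py .4236 -.2073 .27 -51.4
```

```text
time_s: 29.42
tcp_pos: [0.6043, -0.2558, 0.1292]
ee_rot: [[1.0, -0.013, -0.0], [0.0, 0.006, 1.0], [-0.013, -1.0, 0.006]]
contact_force: [-0.1, -0.2, 0.4]
grip_width: 0.0429
time_s: 30.05
tcp_pos: [0.6071, -0.2572, 0.2826]
ee_rot: [[1.0, -0.008, -0.0], [0.0, 0.004, 1.0], [-0.008, -1.0, 0.004]]
contact_force: [0.4, 0.7, -0.3]
grip_width: 0.085
purpH [368.5 158.5] 59.0 [ 0.6026 -0.2344] [0.0228 0.0231] 178.8
purpH [356.7 108.3] 167.0 [ 0.7327 -0.2066] [0.0239 0.0518] -124.8
green [220.6 166. ] 2257.0 [0.6046 0.1573] [0.0891 0.282 ] -84.8
lin [-0.1817  0.0105  0.0491] yaw 51.4 cur [ 0.6055 -0.2564  0.2775] 0.0 q6 -0.48 t 30.15 w 0.0852959402027113 F [-0.7  0.4 -0.7]
```

View pics/s11.png

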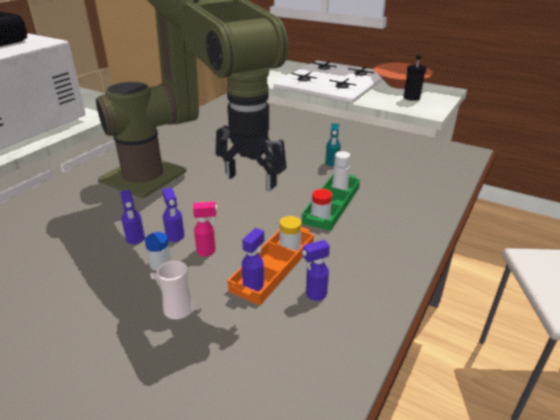

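The purple bottle stands in the orange caddy (253,260). Pink is next, at (204,228) in the scene view and (354,229) in the top view. It is the only pink bottle, and its nozzle points to +x+y.

```bash
python3 -m crank '{"grip":[1,1,1,1,1],"linear":[[-0.037,0,0.01],[-0.075,0,0.02],[-0.11,0,0.03],[-0.15,0,0.04],[-0.1815,0.01,0.049]],"yaw":[10.3,20.6,31,41.2,51.4]}';python3 -m crank '{"grip":[1,1,1,1,1],"linear":[[0,0,0],[0,0,0],[0,0,0],[0,0,0],[0,0,0]],"yaw":[0,0,0,0,0]}'; python3 go.py .4245 -.207 .2 -51.4
```

```text
time_s: 30.78
tcp_pos: [0.4219, -0.2066, 0.2681]
ee_rot: [[0.619, -0.018, 0.785], [-0.785, 0.009, 0.619], [-0.018, -1.0, -0.008]]
contact_force: [-0.7, 0.5, -0.2]
grip_width: 0.085
time_s: 31.4
tcp_pos: [0.4223, -0.2067, 0.2681]
ee_rot: [[0.62, -0.018, 0.785], [-0.785, 0.009, 0.62], [-0.018, -1.0, -0.008]]
contact_force: [0.2, 0.6, 0.4]
grip_width: 0.0857
lin [0.0028 0.0681 0.0021] yaw -0.3 cur [ 0.4223 -0.2067  0.2681] -51.7 q6 0.33 t 31.4 w 0.08568220774425374 F [0.2 0.6 0.4]
```

```bash
python3 -m crank '{"grip":[1,1,1,1,1],"linear":[[0.003,0.02,0.002],[0.003,0.05,0.002],[0.003,0.065,0.002],[0.003,0.068,0.002],[0.003,0.068,0.002]],"yaw":[0,0,0,0,0]}'; python3 go.py .4245 -.207 .123 -51.4; python3 -c "
from h import *
cap('scene','s12.png');cap('top','t12.png')"
```

```text
time_s: 32.02
tcp_pos: [0.4249, -0.2075, 0.2008]
ee_rot: [[0.62, -0.017, 0.785], [-0.785, 0.009, 0.62], [-0.017, -1.0, -0.008]]
contact_force: [-0.7, -0.2, 0.1]
grip_width: 0.0855
lin [0.0008 0.0778 0.0006] yaw -0.3 cur [ 0.4249 -0.2075  0.2008] -51.7 q6 0.34 t 32.025 w 0.08549960457597273 F [-0.7 -0.2  0.1]
```

View pics/s12.png

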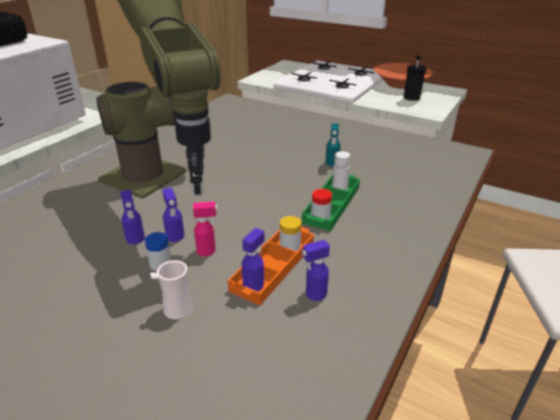

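```bash
python3 - <<'E'
from h import *
s=robot.capture('scene')
print(proj(s,(.4249,-.2075,.184)),proj(s,(.4249,-.2075,.142)),proj(s,(.4302,-.202,.142)))
E
python3 - <<'E'
import cv2
a=cv2.imread('pics/s12.png');cv2.imwrite('pics/c12.png',cv2.resize(a[130:270,110:290],(792,600)))
E
```

```text
(np.float64(198.84924070623697), np.float64(188.3869067092553)) (np.float64(200.50193350575825), np.float64(203.51223818203803)) (np.float64(203.69442658689422), np.float64(203.06766361242853))
```

View pics/c12.png

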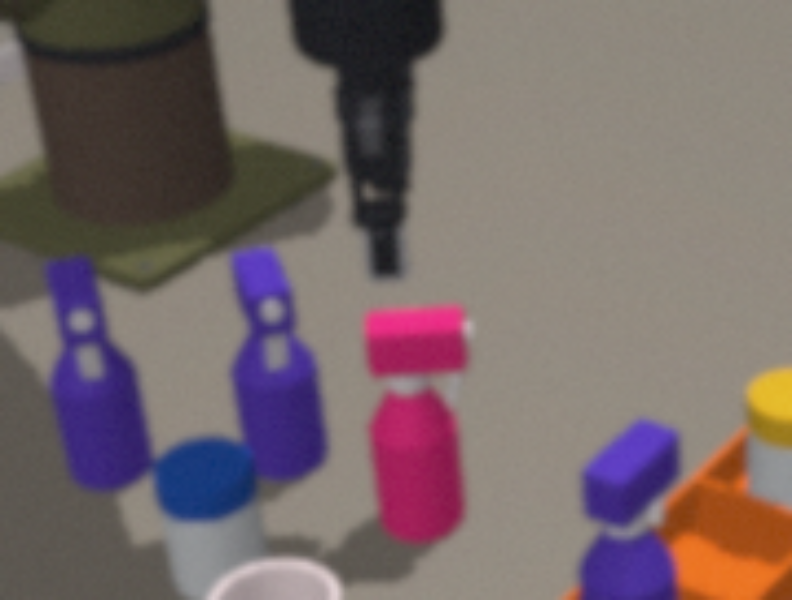

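```bash
python3 -m crank '{"grip":[1,1,1,1,1],"linear":[[0,0.02,0.002],[0,0.045,0.003],[0,0.065,0.003],[0,0.075,0.003],[0,0.0775,0.003]],"yaw":[0,0,0,0,0]}';python3 -m crank '{"grip":[-1,-1,-1,-1,-1],"linear":[[0,0,0],[0,0,0],[0,0,0],[0,0,0],[0,0,0]],"yaw":[0,0,0,0,0]}' 60;python3 -m crank '{"grip":[-1,-1,-1,-1,-1],"linear":[[0,-0.01,0],[0,-0.04,0],[0,-0.09,0],[0,-0.14,0],[0,-0.18,0]],"yaw":[0,0,0,0,0]}';python3 go.py .605 .157 .31 5.2
```

```text
time_s: 32.8
tcp_pos: [0.4263, -0.2051, 0.1239]
ee_rot: [[0.62, -0.016, 0.785], [-0.785, 0.008, 0.62], [-0.016, -1.0, -0.008]]
contact_force: [0.2, 0.0, -0.8]
grip_width: 0.0853
time_s: 33.42
tcp_pos: [0.4268, -0.2055, 0.1247]
ee_rot: [[0.62, -0.015, 0.785], [-0.785, 0.007, 0.62], [-0.015, -1.0, -0.007]]
contact_force: [-0.6, 0.5, 3.5]
grip_width: 0.0252
time_s: 34.05
tcp_pos: [0.4293, -0.2067, 0.3068]
ee_rot: [[0.62, -0.014, 0.785], [-0.785, 0.007, 0.62], [-0.014, -1.0, -0.007]]
contact_force: [0.6, -0.8, -1.7]
grip_width: 0.025
lin [-0.1765 -0.0032  0.3633] yaw -56.9 cur [ 0.4293 -0.2067  0.3068] -51.7 q6 0.34 t 34.05 w 0.02500811177052624 F [ 0.6 -0.8 -1.7]
```

```bash
python3 -m crank '{"grip":[-1,-1,-1,-1,-1],"linear":[[-0.01,0,0.02],[-0.03,0,0.06],[-0.055,0,0.11],[-0.08,0,0.16],[-0.1,0,0.2]],"yaw":[-3,-9,-16,-24,-32]}';python3 go.py .605 .157 .31 5.2
```

```text
time_s: 34.67
tcp_pos: [0.5243, -0.0022, 0.3065]
ee_rot: [[0.943, -0.015, 0.332], [-0.332, 0.007, 0.943], [-0.017, -1.0, 0.002]]
contact_force: [-0.2, -1.3, -2.1]
grip_width: 0.0254
lin [ 0.0233 -0.0036  0.1769] yaw -24.6 cur [ 0.5243 -0.0022  0.3065] -19.4 q6 0.23 t 34.675 w 0.025382696524275168 F [-0.2 -1.3 -2.1]
```

```bash
python3 -m crank '{"grip":[-1,-1,-1,-1,-1],"linear":[[0.006,0,0.05],[0.012,0,0.095],[0.018,0,0.14],[0.022,0,0.165],[0.0233,0,0.177]],"yaw":[-6,-12,-18,-22,-24.6]}';python3 go.py .605 .157 .18 5.2
```

```text
time_s: 35.3
tcp_pos: [0.6051, 0.1578, 0.3058]
ee_rot: [[0.995, -0.017, -0.094], [0.094, 0.006, 0.996], [-0.016, -1.0, 0.008]]
contact_force: [-0.1, 0.1, -1.8]
grip_width: 0.0256
lin [ 0.0019  0.1258 -0.0017] yaw 0.2 cur [0.6051 0.1578 0.3058] 5.4 q6 0.07 t 35.3 w 0.025625246491888708 F [-0.1  0.1 -1.8]
```

```bash
python3 -m crank '{"grip":[-1,-1,-1,-1,-1],"linear":[[0.002,0.02,-0.0015],[0.002,0.06,-0.0015],[0.002,0.1,-0.0015],[0.002,0.12,-0.0015],[0.002,0.125,-0.0015]],"yaw":[0,0,0,0,0]}';python3 go.py .605 .157 .13 5.2; python3 -c "
from h import *
cap('scene','s13.png');cap('top','t13.png')"
```

```text
time_s: 35.92
tcp_pos: [0.604, 0.1562, 0.1787]
ee_rot: [[0.996, -0.02, -0.093], [0.093, 0.006, 0.996], [-0.019, -1.0, 0.007]]
contact_force: [0.3, 0.7, -1.8]
grip_width: 0.0253
lin [0.002  0.0487 0.0003] yaw 0.1 cur [0.604  0.1562 0.1787] 5.3 q6 0.07 t 35.925 w 0.025252949002762246 F [ 0.3  0.7 -1.8]
```

View pics/s13.png

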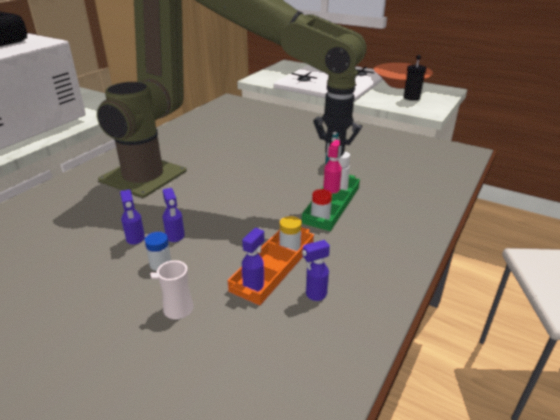

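The pink bottle (333,175) is over the middle compartment, so I'll lower it in short steps.

```bash
python3 -m crank '{"grip":[-1,-1,-1,-1,-1],"linear":[[0.001,0.015,0],[0.001,0.03,0],[0.001,0.04,0],[0.001,0.044,0],[0.001,0.046,0]],"yaw":[0,0,0,0,0]}';python3 -m crank '{"grip":[-1,-1,-1,-1,-1],"linear":[[0,0.001,0],[0,0.002,0],[0,0.003,0],[0,0.004,0],[0,0.004,0]],"yaw":[0,0,0,0,0]}'
```

```text
time_s: 36.65
tcp_pos: [0.6056, 0.1573, 0.1349]
ee_rot: [[0.996, -0.016, -0.093], [0.093, 0.006, 0.996], [-0.016, -1.0, 0.008]]
contact_force: [-0.1, -0.3, -1.6]
grip_width: 0.0251
time_s: 37.28
tcp_pos: [0.6055, 0.1573, 0.1308]
ee_rot: [[0.996, -0.016, -0.093], [0.093, 0.006, 0.996], [-0.016, -1.0, 0.008]]
contact_force: [0.3, 0.9, -2.5]
grip_width: 0.0251
```

```bash
python3 -m crank '{"grip":[-1,-1,-1,-1,-1],"linear":[[0,0.001,0],[0,0.001,0],[0,0.002,0],[0,0.003,0],[0,0.003,0]],"yaw":[0,0,0,0,0]}'
```

```text
time_s: 37.9
tcp_pos: [0.6057, 0.1574, 0.1289]
ee_rot: [[0.996, -0.016, -0.093], [0.093, 0.006, 0.996], [-0.015, -1.0, 0.008]]
contact_force: [-2.7, -0.0, 5.2]
grip_width: 0.0254
```

```bash
python3 -m crank '{"grip":[0,0,0,0,0],"linear":[[0,0,0],[0,0,0],[0,0,0],[0,0,0],[0,0,0]],"yaw":[0,0,0,0,0]}'; python3 -m crank '{"grip":[0.2,0.4,0.4,0.4,0.4],"linear":[[0,-0.03,0],[0,-0.08,0],[0,-0.13,0],[0,-0.18,0],[0,-0.19,0]],"yaw":[0,0,0,0,0]}'; python3 -m crank '{"grip":[0.4,0.4,0.4,0.4,0.4],"linear":[[-0.04,0,0],[-0.1,0,0],[-0.16,0,0],[-0.21,0,0],[-0.23,0,0]],"yaw":[0,0,0,0,0]}';python3 - <<'E'
from h import *
s=cap('scene','s14.png');c=cap('top','t14.png')
for n,lo,hi,z in [("pinkH",(160,80,170),(175,255,255),.142),("purpH",(115,80,130),(140,255,255),.142),("teal",(85,120,60),(98,255,255),.142),("red",(0,90,110),(5,255,255),.084),("yel",(18,90,110),(30,255,255),.084),("blue",(100,140,90),(114,255,255),.08),("white",(0,0,165),(180,20,255),.129)]:
    for b in blobs(c,lo,hi,z): print(n,*b)
st=robot.read_state();print(st["time_s"],st["contact_force"])
cv2.imwrite("pics/c14.png",np.hstack([cv2.resize(s["image"][130:310,220:360],(467,600)),]))
cv2.imwrite("pics/d14.png",cv2.resize(c["image"][90:230,100:390],(800,386)))
E
```

```text
time_s: 38.52
tcp_pos: [0.6057, 0.1574, 0.1288]
ee_rot: [[0.996, -0.016, -0.093], [0.093, 0.006, 0.996], [-0.015, -1.0, 0.008]]
contact_force: [0.8, -0.0, -0.0]
grip_width: 0.0426
time_s: 39.15
tcp_pos: [0.6104, 0.1565, 0.3244]
ee_rot: [[0.996, -0.007, -0.093], [0.093, 0.008, 0.996], [-0.007, -1.0, 0.008]]
contact_force: [-0.1, -0.3, 1.2]
grip_width: 0.06
time_s: 39.78
tcp_pos: [0.3791, 0.1348, 0.3247]
ee_rot: [[0.996, -0.008, -0.094], [0.094, 0.008, 0.996], [-0.007, -1.0, 0.008]]
contact_force: [0.6, 0.3, 0.5]
grip_width: 0.0597
pinkH [211.4 158.6] 142.5 [0.6044 0.1643] [0.0216 0.0497] -85.0
purpH [384.8 304. ] 186.5 [ 0.2383 -0.2677] [0.0245 0.052 ] -38.1
purpH [359.1 270.2] 185.5 [ 0.3216 -0.2056] [0.0247 0.0524] -37.8
purpH [374.  158.5] 174.5 [ 0.6026 -0.2484] [0.0231 0.0507] -90.3
purpH [356.7 108.3] 166.0 [ 0.7327 -0.2066] [0.0239 0.0518] -124.8
teal [121.6 201.8] 137.0 [0.4955 0.3904] [0.0216 0.0483] -66.0
red [249. 161.] 276.0 [0.609  0.0736] [0.0485 0.0543] 179.9
yel [308.5 163. ] 304.0 [ 0.6027 -0.0864] [0.0511 0.0543] 179.4
blue [391.4 253.2] 263.5 [ 0.3604 -0.3045] [0.0477 0.0495] -117.0
white [431. 200.] 431.0 [ 0.4974 -0.3948] [0.0564 0.0664] -90.3
white [183.5 164. ] 169.0 [0.5934 0.2384] [0.0364 0.0387] -90.3
white [139.5  24. ] 3382.0 [0.9667 0.3586] [0.1307 0.3151] -90.4
39.875 [ 0.24990171 -0.49431107 -0.17992815]
```

View pics/c14.png

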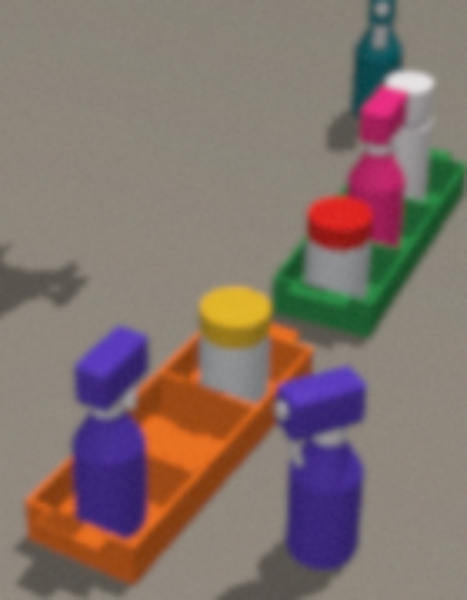

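View pics/d14.png

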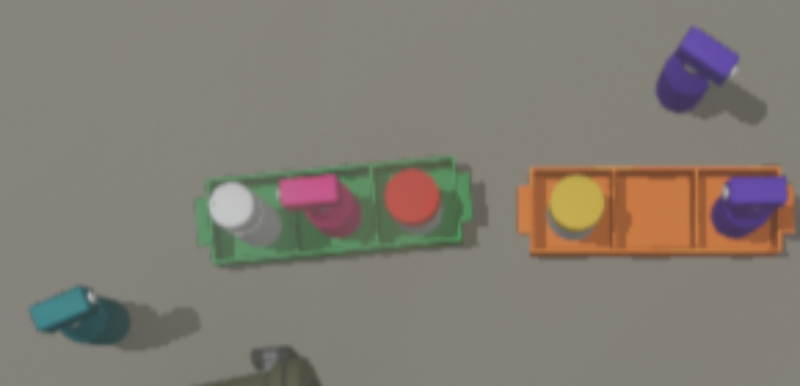

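All five stand upright in their compartments. The lid and head positions agree with the compartment centres, and teal, blue and the jug are where they began. I'll hand the job in.

```bash
python3 -c "
from cell import robot
print(robot.close_job())"
```

```text
the job is handed in; nothing more can be done
None
```

Both kits are made up, and I handed the job in at about 40 s of the 128 s allowed; no verdict is reported.

- **Green caddy:** the red jar, the pink spray and the aerosol stand in its −y, middle and +y compartments.
- **Orange caddy:** the yellow jar stands in its +y compartment and the purple spray in its −y one. Of the four purple bottles I took the one farthest to the left at the start (y≈−0.07).

**Last checks:**
- **Kit things:** each one's top was within about 4 mm of where it should be if standing upright in its compartment. The camera views showed all five upright and clear of the arm.
- **Left alone:** the teal spray and the blue jar measured within 1 mm of their starts, and the jug within 2 mm.
- **Forces:** the highest reading was 14 N, when the red jar touched down.
- **Disagreement:** the measured tool pose varied by 2 to 5 mm and tilted by up to 0.02 rad. I lowered the pieces onto the floor by the force reading instead, and no check failed.

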